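Stand up the fallen tin and tip the bag feet into it

TASK

The rectangular steel tin has fallen over on the leatherworker's bench: stand it upright on its bottom on the bench first. Then pick up the sorting tray by its handle and tip it with its lip low over the tin's mouth, so that all four brass bag feet slide off into the tin, and set the empty tray back down flat on the bench, right way up. Leave the tools, bottle, jar, mug and spool where they are.

Things in the scene. Friction and masses are not known exactly. Their poses are not given: they have to be found in the camera images.
- tin: open rectangular bare-steel tin, about 160 g, outside 68 (its x) x 96 (y) x 85 (z) mm, walls and bottom 3 mm. Origin at the centre of that block; z points from the bottom out through the open mouth. It starts toppled, lying on one 68 x 85 mm side: z level, y up; grip it across the 68 mm. Standing, its origin is 42.5 mm above the bench
- tray: flat aluminium sorting tray, about 150 g. Origin on its underside (bench level), z up, x towards the pouring lip. Floor 3 mm thick, 84 mm wide from x = -50 to +20 mm, then the side walls converge to a spout at x = +80 mm, 48 mm wide outside, 42 inside. Walls 3 mm thick, 21 mm high; none at the lip. Wooden handle behind it at -x
- tray_grip (a point): grip point on the wooden handle's centre line, 95 mm behind and 42 mm above the tray's origin; axes as the tray's. The handle is a level bar along x, from x = -142 to -58 mm in the tray's frame, 16 mm wide (y) and 18 mm thick, with free space under it
- tray_lip (a point): middle of the pouring lip's edge on the tray's floor: 80 mm ahead of and 3 mm above the tray's origin; axes as the tray's
- foot0: one of four alike solid brass bag feet lying in the tray: squat round cone-topped stud, 18 mm across, 12 mm tall, 21 g; origin at the centre of its 18 mm base
- foot1: one of four alike solid brass bag feet lying in the tray: squat round cone-topped stud, 18 mm across, 12 mm tall, 21 g; origin at the centre of its 18 mm base
- foot2: one of four alike solid brass bag feet lying in the tray: squat round cone-topped stud, 18 mm across, 12 mm tall, 21 g; origin at the centre of its 18 mm base
- foot3: one of four alike solid brass bag feet lying in the tray: squat round cone-topped stud, 18 mm across, 12 mm tall, 21 g; origin at the centre of its 18 mm base
- awl: bystander: awl (screwdriver-like), 150 mm long, lying on the bench
- spool: bystander: wooden thread spool, 44 mm across, 52 mm tall, standing
- mallet: bystander: wooden mallet lying on its side; handle 200 mm long, head 55 x 100 x 52 mm; origin on the bench, head 75 mm along its x
- dye_bottle: bystander: white plastic bottle, 48 mm across, 110 mm tall, standing
- glue_jar: bystander: round amber jar with a lid, 66 mm across, 85 mm tall, standing
- mug: bystander: white round mug, 80 mm across, 90 mm tall, standing, handle at its +y
- brush: bystander: brush lying on the bench, about 180 mm long
Things that resemble listed ones, but are neither listed nor needed, are in the scene too. What is shaped like the tin but green is not meant.

How it is judged (in metres and radians):
On the way, in this order (a step that is already met when the one before it is completed fails the run):
1. the tin stands upright on the bench while all four bag feet are still in the tray (angle between tin's own z axis and vertical below 0.1 rad and height (world z) of tin below 0.05 m and x of foot0 in the frame of tray between -0.05 and 0.08 m and y of foot0 in the frame of tray between -0.042 and 0.042 m and z of foot0 in the frame of tray between -0.002 and 0.035 m and x of foot1 in the frame of tray between -0.05 and 0.08 m and y of foot1 in the frame of tray between -0.042 and 0.042 m and z of foot1 in the frame of tray between -0.002 and 0.035 m and x of foot2 in the frame of tray between -0.05 and 0.08 m and y of foot2 in the frame of tray between -0.042 and 0.042 m and z of foot2 in the frame of tray between -0.002 and 0.035 m and x of foot3 in the frame of tray between -0.05 and 0.08 m and y of foot3 in the frame of tray between -0.042 and 0.042 m and z of foot3 in the frame of tray between -0.002 and 0.035 m), for 0.3 s.
2. the tray is tipped (more than 17 degrees) with its lip low over the tin (within 80 mm of its centre seen from above, less than 117 mm above its rim) and all four bag feet are in the tin (angle between tray's own z axis and vertical above 0.3 rad and horizontal distance between tray_lip and tin below 0.08 m and z of tray_lip in the frame of tin below 0.16 m and angle between tin's own z axis and vertical below 0.1 rad and height (world z) of tin below 0.05 m and x of foot0 in the frame of tin between -0.034 and 0.034 m and y of foot0 in the frame of tin between -0.048 and 0.048 m and z of foot0 in the frame of tin between -0.043 and 0.036 m and x of foot1 in the frame of tin between -0.034 and 0.034 m and y of foot1 in the frame of tin between -0.048 and 0.048 m and z of foot1 in the frame of tin between -0.043 and 0.036 m and x of foot2 in the frame of tin between -0.034 and 0.034 m and y of foot2 in the frame of tin between -0.048 and 0.048 m and z of foot2 in the frame of tin between -0.043 and 0.036 m and x of foot3 in the frame of tin between -0.034 and 0.034 m and y of foot3 in the frame of tin between -0.048 and 0.048 m and z of foot3 in the frame of tin between -0.043 and 0.036 m), for 0.1 s.
At the end, for the whole second after the job is handed in: The tin stands upright on the bench (tilt under 0.1 rad, origin lower than 50 mm), all four bag feet lie inside it, the tray rests flat and right way up on the bench (tilt under 0.1 rad, underside lower than 10 mm), and all of them are still (under 30 mm/s) (angle between each of tin, tray's own z axis and vertical below 0.1 rad and height (world z) of tin below 0.05 m and x of foot0 in the frame of tin between -0.034 and 0.034 m and y of foot0 in the frame of tin between -0.048 and 0.048 m and z of foot0 in the frame of tin between -0.043 and 0.036 m and x of foot1 in the frame of tin between -0.034 and 0.034 m and y of foot1 in the frame of tin between -0.048 and 0.048 m and z of foot1 in the frame of tin between -0.043 and 0.036 m and x of foot2 in the frame of tin between -0.034 and 0.034 m and y of foot2 in the frame of tin between -0.048 and 0.048 m and z of foot2 in the frame of tin between -0.043 and 0.036 m and x of foot3 in the frame of tin between -0.034 and 0.034 m and y of foot3 in the frame of tin between -0.048 and 0.048 m and z of foot3 in the frame of tin between -0.043 and 0.036 m and height (world z) of tray below 0.01 m and linear speed of each of foot0, foot1, foot2, foot3, tin, tray below 0.03 m/s); the robot touches nothing.
It fails at once if the awl, spool, mallet, bottle, jar, mug or brush is pushed more than 40 mm from its place (distance of any of awl, spool, mallet, dye_bottle, glue_jar, mug, brush from where it was at the start of the episode above 0.04 m).
It also fails if it takes over 66 s, if anything falls off the work surface, if the arm or the gripper's body presses on something with over 40 N, if the wrist force passes 120 N, or if a joint passes its speed limit or range.

ROBOT

A 7-joint arm with a two-finger parallel gripper is mounted at the origin on the work surface. World frame = base frame: x ahead of the robot, y to its left, z up, the work surface at z = 0. Lengths are in mm, angles in degrees, forces in N, time in s.
With the tool pointing down it reaches from about 350 to 775 mm from the base axis. Payload 3.1 kg.
Tool frame: the origin (TCP) lies at the centre of the arm's flange, where the gripper is bolted on; the fingertips stand 173 mm ahead of it and the grasp point (between the pads) lies ctrl.grip_depth ahead of it (ctrl.grip_depth is the distance from the TCP to the grasp point, in mm); z points along the fingers, y is the line along which they close (so a half turn about z gives the same grasp; the last joint's range is limited). The gripper opens to 85 mm and grips with 20 to 120 N. Pads are 22 mm wide; open, the fingers measure 114 mm over their backs; the gripper's body (76 mm by 85 mm) begins 54 mm behind the grasp point. The pads swing forward as they close: fully open they stand 13 mm farther back than shut.
Start: joints at [-65.816, 17.813, 0.802, 86.603, -0.252, 75.585, -1.558], TCP at [246.014, 491.924, 404.704] pointing down, gripper open.
Joint ranges: [-154.91, 154.91], [-16.99, 109.72], [-72.82, 74.43], [7.12, 147.25], [-82.49, 262.49], [11.32, 116.49], [-174.64, 174.64]. Speed limits (degrees/s): [159.86, 159.86, 180, 180, 180, 180, 180].

INTERFACE

Orientations are given as a 3x3 rotation matrix whose columns are the frame's x, y, z axes.
In Python, from cell import ctrl, capture, job, models gives the robot as it stands.
- The arm moves only by the tool send_rows, never from a script. Its arguments are lists of equal length, an entry for each row: "dp": the shift along the world's x, y, z in units of 25 mm (1.0 is 25 mm), a list of three; "turn": the turn, a rotation vector about the world's x, y, z in units of 5 degrees (1.0 is 5 degrees), a list of three; "hand": the opening, from 0 (shut) to 1 (fully open). In form: {"dp": [[tx, ty, tz], ...], "turn": [[rx, ry, rz], ...], "hand": [hand, ...]}. A call has 1 to 20 rows; each row is the pose to reach, as a shift and turn from the pose commanded when the call began; what a row does not reach only later rows make up. A row lasts 1/12 s, in which the tool goes at most 41.7 mm and 7.16 degrees, less where a joint would pass 70% of its speed; a pose out of reach is approached as far as the arm can. A call with a gripper value outside its range is refused whole. The fingers move at their own pace and stop on an object; the grip force is fixed at half the most. Time passes only in rows, so rows that repeat a pose let the fingers close. It gives the time, the measured TCP pose, the force, the opening and the grip force at its end, in the units of the state.
- ctrl.sense(): the state, without advancing time (a new reading comes with each control period).
- capture(name): name is "scene" or "side" or "wrist"; returns a dict with "image" (420x560x3 uint8, red, green, blue), "depth" (420x560 float32, mm along the optical axis (not along the pixel's ray), 0 where there is no reading), "intrinsics" (3x3 intrinsics, pixels), "D" ([k1, k2, p1, p2, k3] as OpenCV has them; the pictures are not rectified), "pose" (4x4, takes a point from camera to world coordinates). Camera axes: x right, y down, z forward; pixel columns grow to the right and rows downward; lengths in mm; the calibration is good to about 2 mm. A picture is of the moment at which its call begins.
- job.hand_in(): hands the job in; it is judged then, once.
Trained networks look in a picture, given as the dict that the camera call returned (one of the last four; its "shot" number tells which), for a name from the list of things; names that differ only in an ending like _2 or _b are one class to them, and where a whole thing is asked for, a point or a joint stands for the part that bears it (a point fixed in the world has none). Each returns a list of dicts, best first, with "p" (0 to 1); they miss things now and then, are a little off and sometimes report something else, mostly with a low value. They report only what shows in the picture. A call takes as long as a camera call. They do not tell look-alikes from the thing itself.
- models.outline_of(query, picture): "region" (420x560 bool, what is visible of it).
- models.tip_of(query, picture): "xyz" ([x, y, z] in mm, in world coordinates, good to about 4 mm: a listed point, or the origin of a listed thing).
The state is a dict: "time_s": time; "q": joint angles; "joint_vel": joint speeds; "effort": joint torques, N m; "tcp_pos": TCP position; "tcp_rot": TCP orientation; "contact_force": force on the tool from outside, world axes, zero at the start; "moment": the same for the moment, N m; "opening": finger opening in mm; "grasp_force": force on a finger pad.
Only numpy, scipy, OpenCV 4.12 (cv2) and the standard library are available. Lean on these libraries where they do the work, as an engineer would, in place of code of your own. Each camera call takes 0.05 s, during which the arm holds its last target. There are 200 camera calls.

## Working session

There is one attempt and no reset: what is moved stays moved. The work goes in short steps, Python scripts to look and compute and a tool call to move; the robot and the scene stay as the last step left them, time stands still between calls to the robot, and variables do not carry over. Pictures are saved under pics/ and viewed, at most 10 in all, crops included, and the job is handed in when it is done.

Besides the shell and the picture viewer there is one more tool, called after "Request:" as name(argument=value, ...) on one line, values as JSON. send_rows: Moves the arm, as the interface text tells. Its arguments: {"type":"object","properties":{"dp":{"type":"array"},"turn":{"type":"array"},"hand":{"type":"array"}},"required":["dp","turn","hand"]}

```bash
mkdir -p pics; cat > h.py <<'E'
import numpy as np, cv2
from cell import ctrl, capture, job, models
def save(c,n,crop=None):
    im=c["image"]
    if crop: 
        a,b,x,y=crop; im=cv2.resize(im[a:b,x:y],None,fx=3,fy=3)
    cv2.imwrite(f"pics/{n}.png",im[...,::-1])
def pts(c,mask):
    v,u=np.nonzero(mask&(c["depth"]>0)); d=c["depth"][v,u].astype(float)
    n=cv2.undistortPoints(np.c_[u,v].astype(float)[:,None],c["intrinsics"],np.array(c["D"],float))[:,0]
    P=np.c_[n*d[:,None],d]; T=c["pose"]; return P@T[:3,:3].T+T[:3,3], c["image"][v,u]
E
python3 - <<'E'
from h import *
s=ctrl.sense();print(s["tcp_pos"],s["tcp_rot"],s["opening"],ctrl.grip_depth,s["time_s"])
ims=[]
for n in ["scene","side"]:
    c=capture(n);ims.append(c["image"])
    print(n,c["pose"].round(2).tolist())
    for q in ["tin","tray","tray_grip","tray_lip","awl","spool","mallet","dye_bottle","glue_jar","mug","brush"]:
        r=models.outline_of(q,c); t=models.tip_of(q,c)
        print(q,[(round(a["p"],2),[int(x) for x in np.argwhere(a["region"]).mean(0)[::-1]]) for a in r[:3] if a["region"].any()],[(round(a["p"],2),np.round(a["xyz"]).tolist()) for a in t[:3]])
    save(c,n)
E
```

```text
[245.86429913 491.62260678 403.62650948] [[-8.94404298e-01  4.47258320e-01 -9.72930982e-04]
 [ 4.47259370e-01  8.94401737e-01 -2.14207335e-03]
 [-8.78689685e-05 -2.35103211e-03 -9.99997232e-01]] 85.52370515047781 154.70000000000002 0.0
scene [[0.74, 0.44, -0.51, 1320.85], [0.67, -0.49, 0.55, -788.56], [-0.01, -0.75, -0.66, 1018.24], [0.0, 0.0, 0.0, 1.0]]
tin [(0.97, [287, 146]), (0.88, [247, 166]), (0.66, [352, 174])] [(0.91, [658.0, 284.0, 44.0]), (0.9, [516.0, 242.0, 48.0]), (0.76, [382.0, 264.0, 46.0])]
tray [(0.64, [206, 243])] [(0.73, [507.0, -238.0, -0.0]), (0.39, [558.0, -7.0, 2.0])]
tray_grip [(0.85, [205, 243])] [(0.86, [418.0, -260.0, 40.0]), (0.23, [472.0, -227.0, 4.0])]
tray_lip [(0.92, [205, 242])] [(0.69, [586.0, -218.0, 1.0])]
awl [(0.76, [265, 208]), (0.5, [385, 167])] [(0.63, [560.0, -7.0, 4.0])]
spool [(0.66, [384, 167]), (0.63, [327, 226])] [(0.65, [736.0, 53.0, -4.0])]
mallet [(0.94, [354, 145])] [(0.78, [511.0, 461.0, -1.0])]
dye_bottle [(0.91, [385, 166]), (0.71, [206, 243]), (0.53, [353, 145])] [(0.93, [712.0, 400.0, 1.0]), (0.29, [520.0, 242.0, 48.0])]
glue_ja
[... 532 characters left out ...]
439, 288])] [(0.87, [416.0, -264.0, 37.0])]
tray_lip [(0.8, [317, 289]), (0.44, [232, 111])] [(0.6, [584.0, -218.0, 7.0])]
awl [(0.51, [267, 221])] [(0.61, [562.0, -11.0, -3.0]), (0.21, [417.0, -260.0, 38.0])]
spool [(0.62, [308, 171]), (0.16, [327, 290])] [(0.66, [514.0, -255.0, -1.0]), (0.63, [732.0, 50.0, 0.0])]
mallet [(0.67, [176, 134])] [(0.67, [517.0, 464.0, -5.0])]
dye_bottle [(0.66, [232, 110]), (0.31, [308, 171])] [(0.8, [713.0, 401.0, 1.0]), (0.15, [509.0, -234.0, 2.0])]
glue_jar [(0.8, [439, 288]), (0.72, [175, 134])] [(0.64, [704.0, -431.0, -2.0])]
mug [(0.83, [384, 364])] [(0.7, [463.0, -463.0, 2.0])]
brush [(0.84, [371, 211]), (0.6, [439, 288])] [(0.68, [773.0, -179.0, -2.0])]
```

View pics/scene.png

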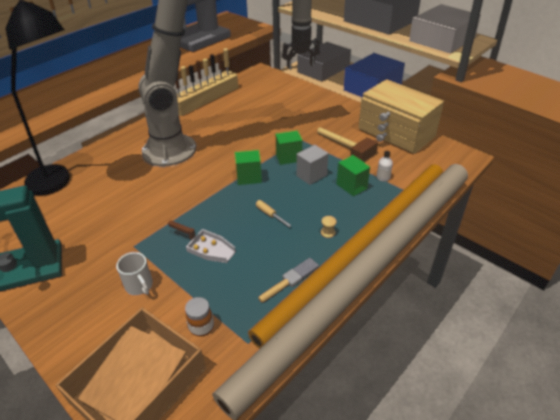

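View pics/side.png

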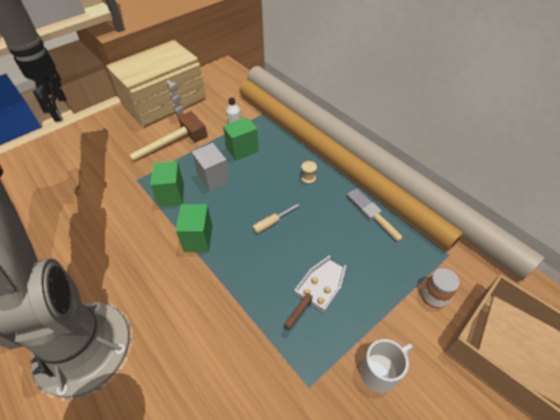

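In both views the grey tin lies at scene (312,164) / side (210,167). Its look-alikes are the green boxes at scene (248,167), (289,148) and (353,174). The tray is at scene (210,244) / side (320,290), its handle pointing to −x. The plain grey one matches the description, so I'll crop it and measure.

```bash
python3 - <<'E'
from h import *
ims=[]
for n,box in [("scene",(120,200,230,375)),("side",(105,255,140,265))]:
    c=capture(n)
    a,b,x,y=box; ims.append(cv2.resize(c["image"][a:b,x:y],(400,int(400*(b-a)/(y-x)))))
    P,col=pts(c,np.ones((420,560),bool)); col=col.astype(int)
    near=(P[:,2]>6)&(P[:,2]<130)&(P[:,0]>300)&(P[:,0]<760)&(P[:,1]>150)&(P[:,1]<420)
    green=col[:,1]>1.6*np.maximum(col[:,0],col[:,2])
    hsv=np.ptp(col,axis=1)
    grey=near&(hsv<25)&(np.hypot(P[:,0]-517,P[:,1]-240)<75)
    def rep(t,Q):
        top=Q[Q[:,2]>np.percentile(Q[:,2],98)-6]
        print(n,t,len(Q),"topz",np.percentile(Q[:,2],98).round(1),"top rect",cv2.minAreaRect(top[:,:2].astype(np.float32)),"all",cv2.minAreaRect(Q[:,:2].astype(np.float32)))
    rep("grey",P[grey])
    for g in [(385,265),(658,285),(462,340)]:
        m=near&green&(np.hypot(P[:,0]-g[0],P[:,1]-g[1])<75)
        if m.sum()>50: rep(g,P[m])
cv2.imwrite("pics/crop1.png",np.vstack(ims)[...,::-1]); print(np.vstack(ims).shape)
E
```

```text
scene grey 917 topz 99.7 top rect ((517.6550903320312, 238.01039123535156), (88.7639389038086, 71.45013427734375), 82.55323028564453) all ((518.7872314453125, 248.7185821533203), (112.80142974853516, 74.70174407958984), 81.37416076660156)
scene (385, 265) 632 topz 98.5 top rect ((388.83740234375, 259.5359802246094), (83.35716247558594, 71.40240478515625), 55.49041748046875) all ((389.2455139160156, 260.8941650390625), (86.28273010253906, 71.67174530029297), 52.314998626708984)
scene (658, 285) 826 topz 98.6 top rect ((661.1832275390625, 281.2051696777344), (73.55903625488281, 89.42549133300781), 77.67662811279297) all ((660.8965454101562, 282.5709228515625), (76.93883514404297, 89.49883270263672), 79.33977508544922)
side grey 1141 topz 97.7 top rect ((515.1956176757812, 239.9669189453125), (89.66706848144531, 69.56355285644531), 82.7384033203125) all ((515.4592895507812, 239.62110900878906), (90.78977966308594, 69.60981750488281), 83.30647277832031)
side (385, 265) 1059 topz 98.0 top rect ((384.19769287109375, 263.4808349609375), (88.15853118896484, 67.62417602539062), 55.77287292480469) all ((384.1452331542969, 263.1893615722656), (88.5354232788086, 68.0204086303711), 55.96791458129883)
side (658, 285) 914 topz 98.1 top rect ((657.110107421875, 281.9616394042969), (67.10774230957031, 82.98750305175781), 79.35704803466797) all ((656.7833862304688, 280.72210693359375), (69.90969848632812, 83.10272216796875), 79.79795837402344)
(700, 400, 3)
```

View pics/crop1.png

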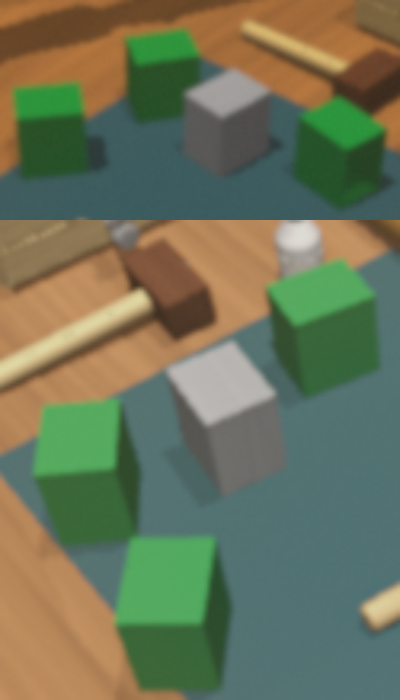

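The grey tin, centre about (517,239), lies with its long axis about 83° from world x, and the −y face is plain in both views. So the mouth probably faces +y, and the wrist camera will confirm that. Next I compute the pre-grasp.

```bash
cat >> h.py <<'E'
from scipy.spatial.transform import Rotation as R
def go(p,Rt,s=None):
    "print dp/turn units from the measured pose to TCP p, rotation Rt"
    s=s or ctrl.sense(); dp=(np.array(p)-s["tcp_pos"])/25
    rv=R.from_matrix(Rt@np.array(s["tcp_rot"]).T).as_rotvec(degrees=True)/5
    print("dp",dp.round(2).tolist(),"turn",rv.round(2).tolist(),"t",round(s["time_s"],2)); return dp,rv
def frame(d,y):
    d=d/np.linalg.norm(d); y=y-d*(d@y); y/=np.linalg.norm(y); return np.c_[np.cross(y,d),y,d]
E
python3 - <<'E'
from h import *
c=capture("side"); P,col=pts(c,np.ones((420,560),bool)); col=col.astype(int)
g=(col[:,1]>1.4*np.maximum(col[:,0],col[:,2]))&(P[:,2]>85)&(P[:,2]<115)&(P[:,0]>300)&(P[:,1]>100)
lab=cv2.kmeans(P[g].astype(np.float32),3,None,(3,50,.1),5,0)[1].ravel()
for k in range(3): print(cv2.boxPoints(cv2.minAreaRect(P[g][lab==k][:,:2].astype(np.float32))).round().tolist())
a=np.radians(82.7);u=np.array([np.cos(a),np.sin(a),0]);Z=np.array([0,0,1.]);r=np.cross(u,Z)
t=np.radians(25);d=-np.cos(t)*Z-np.sin(t)*u
G=np.array([516.5,239,48])+15*Z+20*u
F=frame(d,r);print(F,r,G)
for b in [200,100,0]: go(G-d*(154.7+b),F)
E
```

```text
[[331.0, 246.0], [388.0, 208.0], [437.0, 282.0], [379.0, 319.0]]
[[611.0, 252.0], [697.0, 241.0], [706.0, 314.0], [621.0, 325.0]]
[[333.0, 100.0], [400.0, 100.0], [400.0, 134.0], [333.0, 134.0]]
[[ 0.11515964  0.99189444 -0.05369982]
 [ 0.89896166 -0.12706461 -0.41919271]
 [-0.42261826  0.         -0.90630779]] [ 0.99189444 -0.12706461  0.        ] [519.04129217 258.83788885  63.        ]
dp [11.68, -3.38, -0.81] turn [-4.7, -2.51, -13.91] t 2.45
dp [11.47, -5.05, -4.43] turn [-4.7, -2.51, -13.91] t 2.45
dp [11.25, -6.73, -8.06] turn [-4.7, -2.51, -13.91] t 2.45
```

Request:
send_rows(dp=[[11.7,-3.4,-0.8],[11.7,-3.4,-0.8],[11.7,-3.4,-0.8],[11.7,-3.4,-0.8],[11.7,-3.4,-0.8],[11.7,-3.4,-0.8],[11.7,-3.4,-0.8],[11.7,-3.4,-0.8],[11.7,-3.4,-0.8],[11.7,-3.4,-0.8],[11.7,-3.4,-0.8],[11.7,-3.4,-0.8],[11.7,-3.4,-0.8],[11.7,-3.4,-0.8],[11.7,-3.4,-0.8],[11.7,-3.4,-0.8]], turn=[[-4.7,-2.5,-13.9],[-4.7,-2.5,-13.9],[-4.7,-2.5,-13.9],[-4.7,-2.5,-13.9],[-4.7,-2.5,-13.9],[-4.7,-2.5,-13.9],[-4.7,-2.5,-13.9],[-4.7,-2.5,-13.9],[-4.7,-2.5,-13.9],[-4.7,-2.5,-13.9],[-4.7,-2.5,-13.9],[-4.7,-2.5,-13.9],[-4.7,-2.5,-13.9],[-4.7,-2.5,-13.9],[-4.7,-2.5,-13.9],[-4.7,-2.5,-13.9]], hand=[1,1,1,1,1,1,1,1,1,1,1,1,1,1,1,1])

```text
time_s: 3.78
tcp_pos: [538.4, 406.8, 385.2]
tcp_rot: [[0.114, 0.992, -0.053], [0.9, -0.126, -0.418], [-0.422, -0.001, -0.907]]
contact_force: [0.2, -0.3, -0.4]
opening: 85.5
grasp_force: 0.0
```

```bash
python3 - <<'E'
from h import *
c=capture("wrist"); save(c,"wrist1"); print(c["pose"].round(2).tolist())
s=ctrl.sense(); print(s["q"])
P,col=pts(c,np.ones((420,560),bool)); col=col.astype(int)
top=(P[:,2]>90)&(P[:,2]<108)
grey=top&(np.ptp(col,axis=1)<25)&(np.hypot(P[:,0]-517,P[:,1]-240)<75)
print(cv2.minAreaRect(P[grey][:,:2].astype(np.float32)),np.median(P[grey][:,2]))
g=(col[:,1]>1.4*np.maximum(col[:,0],col[:,2]))&(P[:,2]>6)&(P[:,1]>270)
if g.sum(): print(P[g].min(0),P[g].max(0))
E
```

```text
[[0.99, -0.09, -0.08, 544.49], [-0.13, -0.75, -0.65, 455.86], [-0.0, 0.65, -0.76, 327.6], [0.0, 0.0, 0.0, 1.0]]
[-53.70578045  43.28066673  23.80468633  54.3784318    2.60114274
 101.65194808 -40.58439706]
((514.7218017578125, 240.87689208984375), (87.09205627441406, 68.11004638671875), 82.81236267089844) 95.4364421640872
[348.12596259 270.00725815   6.03125981] [706.78713867 353.81460234 264.24970208]
```

View pics/wrist1.png

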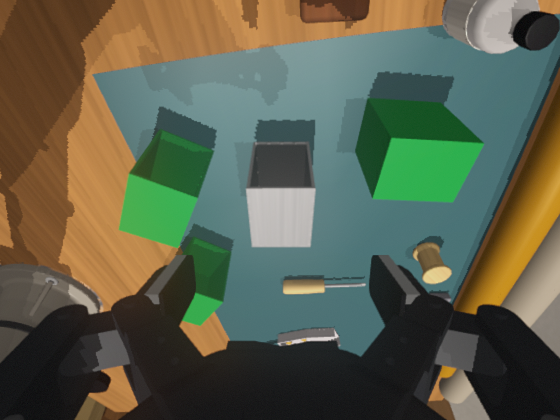

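The wrist view confirms the choice: the grey tin's open mouth, at pixel (281,165), faces +y. The greens at (165,190), (200,275) and (420,150) are clear of the fingers' path. I descend along the approach.

```bash
python3 - <<'E'
from h import *
a=np.radians(82.75);u=np.array([np.cos(a),np.sin(a),0]);Z=np.array([0,0,1.]);r=np.cross(u,Z)
t=np.radians(25);d=-np.cos(t)*Z-np.sin(t)*u
G=np.array([515.3,240.3,48])+15*Z+20*u
F=frame(d,r)
for b in [60,0]: go(G-d*(154.7+b),F)
E
```

```text
dp [-0.36, -2.27, -5.1] turn [-0.01, -0.0, -0.0] t 3.83
dp [-0.49, -3.27, -7.28] turn [-0.01, -0.0, -0.0] t 3.83
```

Request:
send_rows(dp=[[-0.2,-0.7,-1.5],[-0.3,-1.3,-3.0],[-0.36,-2.27,-5.1],[-0.36,-2.27,-5.1],[-0.4,-2.6,-5.8],[-0.45,-2.95,-6.6],[-0.49,-3.27,-7.28],[-0.49,-3.27,-7.28],[-0.49,-3.27,-7.28],[-0.49,-3.27,-7.28],[-0.49,-3.27,-7.28],[-0.49,-3.27,-7.28],[-0.49,-3.27,-7.28],[-0.49,-3.27,-7.28],[-0.49,-3.27,-7.28]], turn=[[0,0,0],[0,0,0],[0,0,0],[0,0,0],[0,0,0],[0,0,0],[0,0,0],[0,0,0],[0,0,0],[0,0,0],[0,0,0],[0,0,0],[0,0,0],[0,0,0],[0,0,0]], hand=[1,1,1,1,1,1,1,1,0.6,0.6,0.6,0.6,0.6,0.6,0.6])

```text
time_s: 5.08
tcp_pos: [526.7, 326.1, 203.9]
tcp_rot: [[0.114, 0.992, -0.052], [0.9, -0.125, -0.417], [-0.42, 0.001, -0.907]]
contact_force: [0.8, 2.5, 3.5]
opening: 67.3
grasp_force: 67.3
```

Gripped (67.3 mm, 67 N). Next I lift, then rotate 90° about the grip axis while moving to the free spot near (560,130).

```bash
python3 - <<'E'
from h import *
a=np.radians(82.75);u=np.array([np.cos(a),np.sin(a),0]);Z=np.array([0,0,1.]);r=np.cross(u,Z)
s=ctrl.sense(); Rf=R.from_rotvec(np.pi/2*r).as_matrix()@s["tcp_rot"]; d=Rf[:,2]
G=np.array([560,130,43.5])-15.6*u+21.5*Z
for h in [110,40,0]: go(G-154.7*d+h*Z,Rf)
E
```

```text
dp [0.54, -14.03, 1.45] turn [17.86, -2.27, 0.0] t 5.08
dp [0.54, -14.03, -1.35] turn [17.86, -2.27, 0.0] t 5.08
dp [0.54, -14.03, -2.95] turn [17.86, -2.27, 0.0] t 5.08
```

Request:
send_rows(dp=[[0,0,1],[0,0,2],[0,0,3],[0,0,4],[0,-0.8,4.3],[0.05,-1.8,4.5],[0.1,-3.0,4.6],[0.15,-4.1,4.5],[0.2,-5.2,4.3],[0.2,-6.3,4.0],[0.3,-7.4,3.7],[0.3,-8.5,3.3],[0.4,-9.6,2.9],[0.4,-10.7,2.5],[0.5,-11.8,2.1],[0.5,-13.0,1.7],[0.54,-14.03,1.45],[0.54,-14.03,1.45],[0.54,-14.03,1.45],[0.54,-14.03,1.45]], turn=[[0,0,0],[0,0,0],[0,0,0],[0,0,0],[1.2,-0.15,0],[2.5,-0.32,0],[3.8,-0.48,0],[5.1,-0.65,0],[6.4,-0.81,0],[7.7,-0.98,0],[9.0,-1.14,0],[10.3,-1.31,0],[11.6,-1.47,0],[12.9,-1.64,0],[14.2,-1.8,0],[15.5,-1.97,0],[16.8,-2.14,0],[17.86,-2.27,0],[17.86,-2.27,0],[17.86,-2.27,0]], hand=[0.6,0.6,0.6,0.6,0.6,0.6,0.6,0.6,0.6,0.6,0.6,0.6,0.6,0.6,0.6,0.6,0.6,0.6,0.6,0.6])

```text
time_s: 6.75
tcp_pos: [539.2, -26.4, 237.5]
tcp_rot: [[0.057, 0.992, 0.113], [0.42, -0.127, 0.898], [0.906, -0.004, -0.424]]
contact_force: [0.4, 0.3, -1.9]
opening: 67.4
grasp_force: 67.9
```

```bash
python3 - <<'E'
from h import *
a=np.radians(82.75);u=np.array([np.cos(a),np.sin(a),0]);Z=np.array([0,0,1.]);r=np.cross(u,Z)
s=ctrl.sense(); d=s["tcp_rot"][:,2]; print(s["q"].round(1),s["opening"],s["tcp_pos"],np.degrees(np.arccos(-d[2])))
ims=[]
for n in ["scene","side"]:
    c=capture(n); 
    P,col=pts(c,np.ones((420,560),bool)); col=col.astype(int)
    m=(np.ptp(col,axis=1)<30)&(abs(P[:,0]-560)<75)&(P[:,1]>78)&(P[:,1]<200)&(P[:,2]<215)&(P[:,2]>60)
    Q=P[m]; print(n,len(Q),Q.min(0).round(),Q.max(0).round(),np.percentile(Q[:,2],[1,5,95,99]).round(1))
    t=c["image"]; uv=cv2.projectPoints(np.array([[560,110,130.]]),cv2.Rodrigues(np.linalg.inv(c["pose"])[:3,:3])[0],np.linalg.inv(c["pose"])[:3,3],c["intrinsics"],np.array(c["D"],float))[0].ravel().astype(int)
    x,y=uv; ims.append(cv2.resize(t[max(0,y-70):y+70,x-70:x+70],(400,400)))
cv2.imwrite("pics/held.png",np.hstack(ims)[...,::-1])
E
```

```text
[ 15.1  36.    5.7 102.9 -66.6  81.3  49.8] 67.44842859452027 [539.17192491 -26.38290843 237.48658634] 64.89775269161538
scene 843 [493.  78. 108.] [604. 178. 202.] [110.9 115.4 193.7 198.6]
side 78 [486.  80. 108.] [546. 106. 192.] [108.3 109.6 185.3 189.6]
```

View pics/held.png

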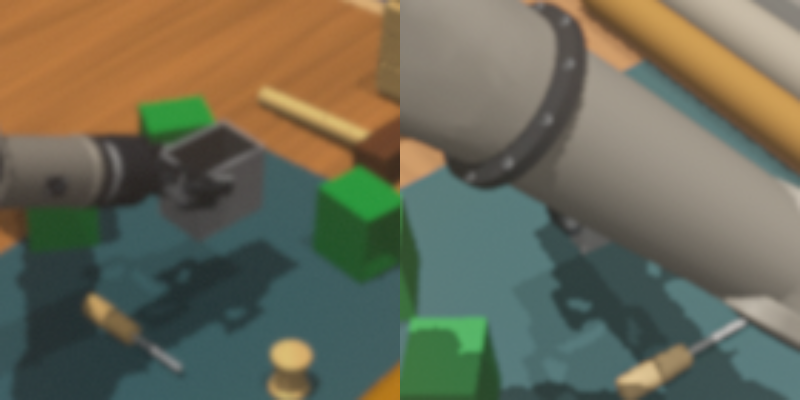

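The tin hangs mouth up, with its bottom at about z = 108, as planned. I lower it gently to contact.

Request:
send_rows(dp=[[0,0,-1.2],[0,0,-2.4],[0,0,-3.3],[0,0,-3.8],[0,0,-4.1],[0,0,-4.2],[0,0,-4.24],[0,0,-4.24]], turn=[[0,0,0],[0,0,0],[0,0,0],[0,0,0],[0,0,0],[0,0,0],[0,0,0],[0,0,0]], hand=[0.6,0.6,0.6,0.6,0.6,0.6,0.6,0.6])

```text
time_s: 7.52
tcp_pos: [540.4, -25.3, 134.1]
tcp_rot: [[0.051, 0.992, 0.114], [0.419, -0.125, 0.899], [0.907, 0.002, -0.422]]
contact_force: [1.2, 0.8, -2.1]
opening: 67.4
grasp_force: 67.9
```

Request:
send_rows(dp=[[0,0,-0.06],[0,0,-0.12],[0,0,-0.16],[0,0,-0.16]], turn=[[0,0,0],[0,0,0],[0,0,0],[0,0,0]], hand=[0.6,0.6,0.6,0.6])

```text
time_s: 7.85
tcp_pos: [539.8, -25.7, 129.1]
tcp_rot: [[0.053, 0.992, 0.114], [0.419, -0.126, 0.899], [0.906, 0.0, -0.422]]
contact_force: [0.2, -0.1, -0.5]
opening: 67.3
grasp_force: 67.9
```

Request:
send_rows(dp=[[0,0,-0.04],[0,0,-0.04],[0,0,-0.04]], turn=[[0,0,0],[0,0,0],[0,0,0]], hand=[0.6,0.6,0.6])

```text
time_s: 8.1
tcp_pos: [539.9, -25.6, 128.5]
tcp_rot: [[0.053, 0.992, 0.114], [0.418, -0.126, 0.9], [0.907, 0.0, -0.421]]
contact_force: [-1.6, 0.0, 1.3]
opening: 66.9
grasp_force: 68.1
```

It is in contact (+1.3 N), so I release and back out along the fingers.

Request:
send_rows(dp=[[0,0,0],[0,0,0],[0,0,0],[0,0,0],[-0.06,-0.5,0.23],[-0.17,-1.35,0.63],[-0.35,-2.7,1.26],[-0.5,-4.0,1.9],[-0.6,-4.6,3.2],[-0.7,-4.8,4.6]], turn=[[0,0,0],[0,0,0],[0,0,0],[0,0,0],[0,0,0],[0,0,0],[0,0,0],[0,0,0],[0,0,0],[0,0,0]], hand=[1,1,1,1,1,1,1,1,1,1])

```text
time_s: 8.93
tcp_pos: [520.9, -151.0, 242.8]
tcp_rot: [[0.06, 0.991, 0.119], [0.422, -0.133, 0.897], [0.905, -0.004, -0.426]]
contact_force: [-0.1, -0.3, 0.5]
opening: 85.3
grasp_force: 0.0
```

```bash
python3 - <<'E'
from h import *
s=ctrl.sense();print(s["tcp_pos"],s["time_s"])
for n in ["scene","side"]:
    c=capture(n); save(c,n+"2")
    P,col=pts(c,np.ones((420,560),bool)); col=col.astype(int)
    m=(np.ptp(col,axis=1)<30)&(abs(P[:,0]-560)<70)&(P[:,1]>65)&(P[:,1]<200)&(P[:,2]<110)&(P[:,2]>6)
    Q=P[m]; T=Q[Q[:,2]>78]; print(n,len(Q),np.percentile(Q[:,2],98),cv2.minAreaRect(T[:,:2].astype(np.float32)) if len(T)>5 else 0)
    for q in ["tray","tray_grip","tray_lip"]: print(q,[(round(a["p"],2),np.round(a["xyz"],1).tolist()) for a in models.tip_of(q,c)[:2]])
    m=(P[:,0]>320)&(P[:,0]<640)&(P[:,1]>-340)&(P[:,1]<-140)&(P[:,2]>30)&(P[:,2]<60)
    Q=P[m]; print("handle",len(Q),Q.min(0),Q.max(0),cv2.minAreaRect(Q[:,:2].astype(np.float32)))
    print(cv2.fitLine(Q[:,:2].astype(np.float32),2,0,.01,.01).ravel(),np.percentile(Q[:,2],95))
E
```

```text
[ 520.92051506 -151.04159726  242.81550937] 8.9333
scene 1025 87.64474225623593 ((559.3060913085938, 127.7144775390625), (101.50012969970703, 75.61276245117188), 81.99462890625)
tray [(0.96, [506.4, -241.4, 0.5]), (0.15, [510.7, 461.0, -1.2])]
tray_grip [(0.73, [420.0, -258.8, 36.9]), (0.48, [557.8, 130.0, 45.0])]
tray_lip [(0.78, [585.9, -217.9, 3.4]), (0.35, [510.1, -215.3, 5.7])]
handle 204 [ 369.89868101 -280.05411289   30.23014055] [ 465.03200665 -241.67237137   56.17434184] ((416.99847412109375, -261.6656799316406), (95.78943634033203, 22.460277557373047), 13.263421058654785)
[ 9.6488214e-01  2.6268309e-01  4.2334244e+02 -2.6266931e+02] 54.30919438940691
side 108 53.24111921187102 0
tray [(0.8, [513.3, -236.2, 0.9])]
tray_grip [(0.93, [418.7, -266.6, 35.6])]
tray_lip [(0.61, [585.3, -220.7, 3.9])]
handle 335 [ 369.03097003 -280.71274687   30.74447708] [ 461.0599587  -243.83529288   53.58103063] ((415.0911560058594, -262.293212890625), (93.86915588378906, 16.826984405517578), 14.259147644042969)
[ 9.6939248e-01  2.4551612e-01  4.1325793e+02 -2.6419934e+02] 52.322991050534256
```

View pics/scene2.png

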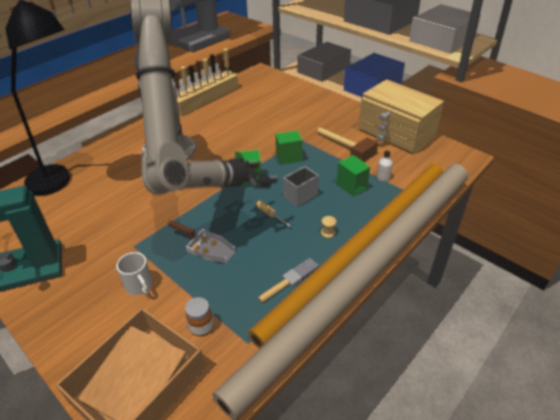

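The tin stands upright at about (559,128), pixel (301,185) in the scene view, mouth open upward. The feet are still in the tray at (207,245). Next is the tray handle, with a 35° pre-tilted grip.

```bash
python3 - <<'E'
from h import *
a=np.radians(14.2);X=np.array([np.cos(a),np.sin(a),0]);Z=np.array([0,0,1.]);Y=np.cross(Z,X)
t=np.radians(35);d=-np.cos(t)*Z+np.sin(t)*X
G=np.array([420.3,-261,43]);F=frame(d,-Y)
for b in [110,0]: print(G-d*(154.7+b)); go(G-d*(154.7+b),F)
E
```

```text
[ 273.11329791 -298.24396133  259.82954612]
dp [-9.95, -6.13, 0.72] turn [-4.81, 4.2, -13.39] t 9.33
[ 334.2789089  -282.76668235  169.72282125]
dp [-7.5, -5.51, -2.88] turn [-4.81, 4.2, -13.39] t 9.33
```

Request:
send_rows(dp=[[0,0,1.5],[-0.9,-0.6,2.5],[-1.8,-1.1,2.8],[-2.7,-1.7,2.8],[-3.6,-2.2,2.8],[-4.5,-2.8,2.7],[-5.4,-3.3,2.5],[-6.3,-3.9,2.3],[-7.2,-4.4,2.1],[-8.1,-5.0,1.8],[-9.0,-5.6,1.4],[-9.95,-6.13,0.9],[-9.95,-6.13,0.72],[-9.95,-6.13,0.72],[-9.95,-6.13,0.72],[-9.95,-6.13,0.72]], turn=[[0,0,0],[-0.4,0.35,-1.1],[-0.8,0.7,-2.2],[-1.2,1.05,-3.35],[-1.6,1.4,-4.5],[-2.0,1.75,-5.6],[-2.4,2.1,-6.7],[-2.8,2.45,-7.8],[-3.2,2.8,-8.9],[-3.6,3.15,-10.0],[-4.0,3.5,-11.1],[-4.4,3.85,-12.25],[-4.81,4.2,-13.39],[-4.81,4.2,-13.39],[-4.81,4.2,-13.39],[-4.81,4.2,-13.39]], hand=[1,1,1,1,1,1,1,1,0.6,0.6,0.6,0.6,0.6,0.6,0.6,0.6])

```text
time_s: 10.67
tcp_pos: [274.5, -298.1, 260.9]
tcp_rot: [[0.793, 0.25, 0.556], [0.206, -0.968, 0.142], [0.574, 0.002, -0.819]]
contact_force: [-0.3, -0.2, -0.1]
opening: 51.3
grasp_force: 0.0
```

```bash
python3 - <<'E'
from h import *
s=ctrl.sense();print(s["tcp_pos"],s["q"].round(1),s["time_s"],ctrl.grip_depth,s["opening"])
c=capture("wrist"); save(c,"wrist2")
P,col=pts(c,np.ones((420,560),bool)); col=col.astype(int)
m=(P[:,0]>340)&(P[:,0]<480)&(P[:,1]>-330)&(P[:,1]<-200)&(P[:,2]>36)&(P[:,2]<60)
Q=P[m]; print("handle",len(Q),cv2.minAreaRect(Q[:,:2].astype(np.float32)),np.percentile(Q[:,2],95))
for q in ["tray","tray_grip","tray_lip","foot0"]: print(q,[(round(a["p"],2),np.round(a["xyz"],1).tolist()) for a in models.tip_of(q,c)[:4]])
a=np.radians(14.2);X=np.array([np.cos(a),np.sin(a),0]);Z=np.array([0,0,1.]);Y=np.cross(Z,X)
t=np.radians(35);d=-np.cos(t)*Z+np.sin(t)*X
F=frame(d,-Y)
for b in [0]: go(np.array([420.3,-261,43])-d*(154.7+b),F)
E
```

```text
[ 274.45271356 -298.09769574  260.94591571] [ 30.3   9.7  32.9 127.7 -55.   50.4  25.9] 10.6667 154.70000000000002 51.33297089417195
handle 2226 ((414.637451171875, -261.58099365234375), (93.18600463867188, 15.945246696472168), 14.832042694091797) 51.293234414928
tray [(0.59, [505.2, -238.8, -2.0])]
tray_grip [(0.9, [415.9, -262.8, 39.2])]
tray_lip [(0.78, [583.9, -216.1, 1.5])]
foot0 [(0.72, [517.1, -257.3, 7.6]), (0.71, [485.1, -265.0, 7.7]), (0.66, [475.5, -229.6, 6.7]), (0.62, [505.9, -218.6, 2.3])]
dp [2.41, 0.65, -3.65] turn [0.04, -0.0, -0.02] t 10.92
```

View pics/wrist2.png

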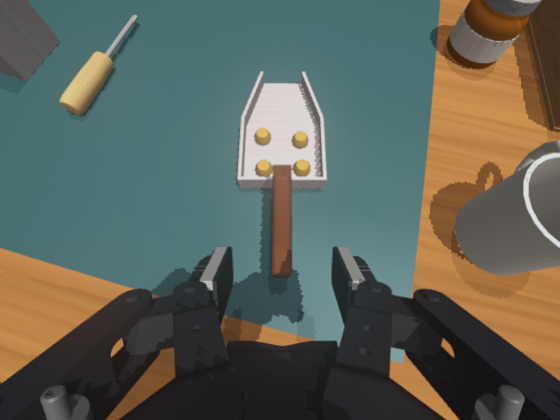

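The handle is centred between the fingers (pixel column 283), and all four feet lie in the tray. I go in and close.

Request:
send_rows(dp=[[0.6,0.16,-0.9],[1.2,0.33,-1.8],[1.7,0.48,-2.7],[2.1,0.6,-3.3],[2.32,0.65,-3.65],[2.32,0.65,-3.65],[2.32,0.65,-3.65],[2.32,0.65,-3.65],[2.32,0.65,-3.65],[2.32,0.65,-3.65],[2.32,0.65,-3.65],[2.32,0.65,-3.65],[2.32,0.65,-3.65]], turn=[[0,0,0.1],[0,0,0.1],[0,0,0.1],[0,0,0.1],[0,0,0.1],[0,0,0.1],[0,0,0.1],[0,0,0.1],[0,0,0.1],[0,0,0.1],[0,0,0.1],[0,0,0.1],[0,0,0.1]], hand=[0.6,0.6,0.6,0.6,0.6,0.6,0.1,0,0,0,0,0,0])

```text
time_s: 12.0
tcp_pos: [331.3, -283.3, 170.6]
tcp_rot: [[0.792, 0.253, 0.556], [0.21, -0.968, 0.141], [0.574, 0.005, -0.819]]
contact_force: [-2.8, -1.1, 5.9]
opening: 15.1
grasp_force: 60.3
```

Request:
send_rows(dp=[[0,0,0.2],[0,0,0.5],[0,0,0.9],[0,0,1.4],[0,0,2.0],[0,0,2.6],[0,0,3.2],[0,0,3.8],[0,0,4.2],[0,0,4.4],[0,0,4.4]], turn=[[0,0,0],[0,0,0],[0,0,0],[0,0,0],[0,0,0],[0,0,0],[0,0,0],[0,0,0],[0,0,0],[0,0,0],[0,0,0]], hand=[0,0,0,0,0,0,0,0,0,0,0])

```text
time_s: 12.92
tcp_pos: [331.5, -282.4, 280.3]
tcp_rot: [[0.792, 0.255, 0.555], [0.211, -0.967, 0.143], [0.573, 0.004, -0.819]]
contact_force: [-0.2, -0.1, -3.0]
opening: 15.0
grasp_force: 59.0
```

```bash
cat >> h.py <<'E'
def tray(c,s):
    "tray pose in tool: fit plane to floor/walls pixels via outline; return lip estimate"
    o=models.outline_of("tray",c); m=o[0]["region"]; P,col=pts(c,m); return P
E
python3 - <<'E'
from h import *
s=ctrl.sense();print(s["tcp_pos"],s["time_s"],s["contact_force"],s["opening"])
c=capture("wrist"); save(c,"wrist3")
for q in ["tray_grip","tray_lip","tray","foot0"]: print(q,[(round(a["p"],2),np.round(a["xyz"],1).tolist()) for a in models.tip_of(q,c)[:4]])
c=capture("scene")
for q in ["tray_grip","tray_lip","foot0"]: print(q,[(round(a["p"],2),np.round(a["xyz"],1).tolist()) for a in models.tip_of(q,c)[:4]])
E
```

```text
[ 331.47871526 -282.41403398  280.3243971 ] 12.9167 [-0.2064511  -0.0829342  -3.03008226] 14.965393777856388
tray_grip [(0.88, [414.7, -262.1, 148.4]), (0.46, [517.0, -257.1, 115.4])]
tray_lip [(0.72, [585.8, -214.3, 112.2])]
tray [(0.76, [507.3, -235.4, 111.4])]
foot0 [(0.95, [484.2, -265.4, 113.4]), (0.76, [473.7, -227.9, 116.5]), (0.68, [516.7, -252.8, 110.5]), (0.65, [502.8, -217.8, 112.3])]
tray_grip [(0.57, [416.5, -257.2, 148.9])]
tray_lip [(0.87, [584.9, -214.8, 108.9]), (0.35, [511.0, 460.7, -1.9])]
foot0 [(0.61, [509.6, -211.6, 109.5]), (0.55, [474.1, -227.5, 110.9]), (0.42, [463.1, -465.1, -1.7]), (0.37, [516.0, -250.9, 111.6])]
```

The tray is held level with all four feet in it. Next I plan the carry, yawing so the spout points along the tin's long mouth (about 83°) with the lip above the mouth. Then comes the tipping about the lip.

```bash
cat >> h.py <<'E'
# lip in tool frame (from grasp-time pose), tray axes in tool frame
R0=np.array([[0.792,0.253,0.556],[0.21,-0.968,0.141],[0.574,0.005,-0.819]]);R0=R.from_matrix(R0).as_matrix()
p0=np.array([331.3,-283.3,170.6]); L=R0.T@(np.array([586.5,-216,3])-p0)
a0=np.radians(14.6); T0=R0.T@np.c_[[np.cos(a0),np.sin(a0),0],[-np.sin(a0),np.cos(a0),0],[0,0,1]]
def tool(lip,az,tilt):
    Rt=(R.from_euler("z",az,degrees=True)*R.from_euler("y",tilt,degrees=True)).as_matrix()@T0.T
    return np.array(lip)-Rt@L,Rt
def rows(ws,s=None):
    s=s or ctrl.sense(); D=[];K=[]
    for w in ws:
        p,Rt=tool(*w); D.append(((p-s["tcp_pos"])/25).round(2).tolist()); K.append((R.from_matrix(Rt@s["tcp_rot"].T).as_rotvec(degrees=True)/5).round(2).tolist())
    print(D);print(K)
E
python3 - <<'E'
from h import *
s=ctrl.sense(); lip0=s["tcp_pos"]+s["tcp_rot"]@L; X=s["tcp_rot"]@T0; print(lip0,np.degrees(np.arctan2(X[1,0],X[0,0])),X[2])
az=82.75;u=np.array([np.cos(np.radians(az)),np.sin(np.radians(az)),0]); tin=np.array([559.3,127.7,0])
end=tin-24*u+[0,0,118]
p1,_=tool(end,az,0);p=s["tcp_pos"];print(p1,end)
# interpolate TCP directly with smoothstep
D=[];K=[];Re=tool(end,az,0)[1]@s["tcp_rot"].T;rv=R.from_matrix(Re).as_rotvec(degrees=True)/5
for i in range(1,19):
    t=i/18;f=t*t*(3-2*t);D.append((((p1-p)*f+[0,0,35*np.sin(np.pi*t)])/25).round(2).tolist());K.append((rv*f).round(2).tolist())
print(D+[D[-1]]*2);print(K+[K[-1]]*2)
E
```

```text
[ 586.09282662 -214.5700349   111.13452384] 14.6632904941152 [-0.00186778  0.00267879  0.99999467]
[ 523.75667351 -158.02248258  285.6       ] [556.27122474 103.89188121 118.        ]
[[0.07, 0.04, 0.25], [0.26, 0.17, 0.49], [0.57, 0.37, 0.72], [0.97, 0.63, 0.93], [1.45, 0.94, 1.12], [1.99, 1.29, 1.28], [2.59, 1.67, 1.4], [3.21, 2.08, 1.49], [3.85, 2.49, 1.53], [4.49, 2.9, 1.53], [5.11, 3.31, 1.48], [5.7, 3.69, 1.4], [6.24, 4.04, 1.28], [6.72, 4.35, 1.12], [7.12, 4.61, 0.94], [7.43, 4.81, 0.73], [7.63, 4.93, 0.5], [7.69, 4.98, 0.26], [7.69, 4.98, 0.26], [7.69, 4.98, 0.26]]
[[-0.0, -0.0, 0.12], [-0.0, -0.0, 0.47], [-0.0, -0.0, 1.01], [-0.0, -0.0, 1.72], [-0.0, -0.01, 2.57], [-0.0, -0.01, 3.53], [-0.0, -0.01, 4.58], [-0.0, -0.02, 5.68], [-0.0, -0.02, 6.81], [-0.0, -0.02, 7.94], [-0.0, -0.03, 9.04], [-0.0, -0.03, 10.09], [-0.0, -0.03, 11.05], [-0.0, -0.03, 11.9], [-0.0, -0.04, 12.61], [-0.0, -0.04, 13.15], [-0.0, -0.04, 13.5], [-0.0, -0.04, 13.62], [-0.0, -0.04, 13.62], [-0.0, -0.04, 13.62]]
```

Request:
send_rows(dp=[[0.07,0.04,0.25],[0.26,0.17,0.5],[0.57,0.37,0.7],[1.0,0.6,0.9],[1.45,0.95,1.1],[2.0,1.3,1.3],[2.6,1.7,1.4],[3.2,2.1,1.5],[3.85,2.5,1.5],[4.5,2.9,1.5],[5.1,3.3,1.5],[5.7,3.7,1.4],[6.25,4.05,1.3],[6.7,4.35,1.1],[7.1,4.6,0.95],[7.4,4.8,0.75],[7.6,4.9,0.5],[7.69,4.98,0.26],[7.69,4.98,0.26],[7.69,4.98,0.26]], turn=[[0,0,0.12],[0,0,0.47],[0,0,1.0],[0,0,1.7],[0,0,2.6],[0,0,3.5],[0,0,4.6],[0,0,5.7],[0,0,6.8],[0,0,7.9],[0,0,9.0],[0,0,10.1],[0,0,11.0],[0,0,11.9],[0,0,12.6],[0,0,13.15],[0,0,13.5],[0,0,13.62],[0,0,13.62],[0,0,13.62]], hand=[0,0,0,0,0,0,0,0,0,0,0,0,0,0,0,0,0,0,0,0])

```text
time_s: 15.03
tcp_pos: [523.3, -158.5, 285.7]
tcp_rot: [[0.102, 0.992, 0.074], [0.813, -0.126, 0.568], [0.573, 0.002, -0.82]]
contact_force: [0.1, -0.3, -2.9]
opening: 15.1
grasp_force: 59.0
```

```bash
python3 - <<'E'
from h import *
s=ctrl.sense(); print(s["tcp_pos"]+s["tcp_rot"]@L,s["tcp_pos"],s["q"].round(1),s["time_s"],s["opening"])
c=capture("wrist"); save(c,"wrist4")
for q in ["tray_grip","tray_lip","foot0","tin"]: print(q,[(round(a["p"],2),np.round(a["xyz"],1).tolist()) for a in models.tip_of(q,c)[:4]])
P,col=pts(c,np.ones((420,560),bool))
m=(abs(P[:,0]-560)<70)&(P[:,1]>60)&(P[:,1]<210)&(P[:,2]<92)&(P[:,2]>76); print("rim",m.sum(),cv2.minAreaRect(P[m][:,:2].astype(np.float32)),P[m].min(0),P[m].max(0))
c=capture("scene")
P,col=pts(c,np.ones((420,560),bool))
m=(abs(P[:,0]-560)<70)&(P[:,1]>60)&(P[:,1]<210)&(P[:,2]<92)&(P[:,2]>76); print("rim",m.sum(),cv2.minAreaRect(P[m][:,:2].astype(np.float32)))
for q in ["tray_grip","tray_lip","tin"]: print(q,[(round(a["p"],2),np.round(a["xyz"],1).tolist()) for a in models.tip_of(q,c)[:2]])
E
```

```text
[555.36632676 103.26633998 117.75159067] [ 523.25151447 -158.46364282  285.71630404] [ 14.8  28.5  15.5  95.  -40.6  76.9  38.7] 15.0333 15.101142918845081
tray_grip []
tray_lip [(0.76, [555.6, 105.4, 117.9])]
foot0 [(0.86, [565.9, 21.9, 121.7]), (0.83, [525.3, 30.0, 116.8]), (0.75, [566.5, -9.2, 120.4]), (0.64, [526.6, -9.5, 120.2])]
tin [(0.92, [360.1, 79.2, 45.5])]
rim 742 ((563.4036865234375, 162.00942993164062), (30.290199279785156, 68.14962768554688), 82.81959533691406) [528.00178498 150.10487202  76.10566027] [598.53425819 180.94993261  85.77899701]
rim 152 ((559.5089721679688, 128.039306640625), (100.76535034179688, 71.64065551757812), 83.03933715820312)
tray_grip [(0.66, [537.9, -73.1, 155.0])]
tray_lip [(0.95, [555.4, 102.6, 116.6])]
tin [(0.94, [385.7, 264.0, 48.0]), (0.77, [359.6, 81.9, 49.0])]
```

View pics/wrist4.png

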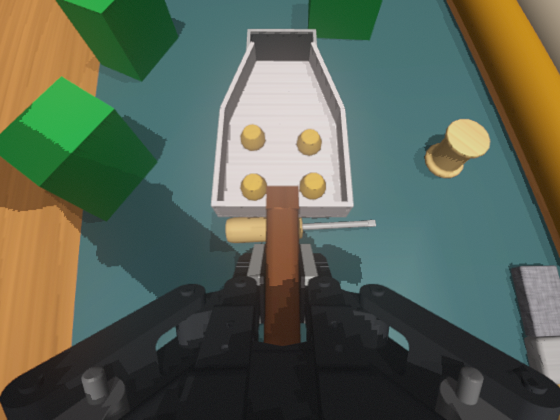

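Alignment is good. The spout sits over the tin's mouth (pixel (283,47)), and the lip at (555,104) lies on the tin's centre line, 24 mm before its centre. Now I tip about the lip.

```bash
python3 - <<'E'
from h import *
az=82.75;u=np.array([np.cos(np.radians(az)),np.sin(np.radians(az)),0]); tin=np.array([560,127.9,0])
ws=[]
for i in range(1,21):
    th=min(45,45*i/18); z=118-18*min(1,i/8); ws.append((tin-24*u+[0,0,z],az,th))
rows(ws)
E
```

```text
[[0.07, 0.32, 0.33], [0.11, 0.64, 0.68], [0.15, 0.97, 1.01], [0.2, 1.33, 1.34], [0.25, 1.7, 1.64], [0.3, 2.09, 1.93], [0.35, 2.5, 2.2], [0.4, 2.92, 2.45], [0.46, 3.36, 2.77], [0.51, 3.81, 3.08], [0.57, 4.27, 3.36], [0.63, 4.74, 3.62], [0.69, 5.23, 3.87], [0.76, 5.72, 4.09], [0.82, 6.23, 4.29], [0.89, 6.74, 4.46], [0.95, 7.26, 4.62], [1.02, 7.79, 4.75], [1.02, 7.79, 4.75], [1.02, 7.79, 4.75]]
[[-0.48, 0.05, -0.0], [-0.98, 0.11, -0.0], [-1.48, 0.17, -0.0], [-1.97, 0.23, 0.0], [-2.47, 0.3, 0.0], [-2.96, 0.36, 0.0], [-3.46, 0.42, 0.0], [-3.96, 0.49, 0.0], [-4.45, 0.55, 0.0], [-4.95, 0.61, 0.0], [-5.44, 0.68, 0.0], [-5.94, 0.74, 0.0], [-6.44, 0.8, 0.0], [-6.93, 0.87, 0.0], [-7.43, 0.93, 0.0], [-7.92, 0.99, 0.0], [-8.42, 1.06, 0.0], [-8.92, 1.12, 0.01], [-8.92, 1.12, 0.01], [-8.92, 1.12, 0.01]]
```

Request:
send_rows(dp=[[0.07,0.32,0.33],[0.11,0.64,0.68],[0.15,0.97,1.01],[0.2,1.33,1.34],[0.25,1.7,1.64],[0.3,2.09,1.93],[0.35,2.5,2.2],[0.4,2.92,2.45],[0.46,3.36,2.77],[0.51,3.81,3.08],[0.57,4.27,3.36],[0.63,4.74,3.62],[0.69,5.23,3.87],[0.76,5.72,4.09],[0.82,6.23,4.29],[0.89,6.74,4.46],[0.95,7.26,4.62],[1.02,7.79,4.75],[1.02,7.79,4.75],[1.02,7.79,4.75]], turn=[[-0.48,0.05,0],[-0.98,0.11,0],[-1.48,0.17,0],[-1.97,0.23,0],[-2.47,0.3,0],[-2.96,0.36,0],[-3.46,0.42,0],[-3.96,0.49,0],[-4.45,0.55,0],[-4.95,0.61,0],[-5.44,0.68,0],[-5.94,0.74,0],[-6.44,0.8,0],[-6.93,0.87,0],[-7.43,0.93,0],[-7.92,0.99,0],[-8.42,1.06,0],[-8.92,1.12,0],[-8.92,1.12,0],[-8.92,1.12,0]], hand=[0,0,0,0,0,0,0,0,0,0,0,0,0,0,0,0,0,0,0,0])

```text
time_s: 17.15
tcp_pos: [549.0, 38.2, 404.8]
tcp_rot: [[0.118, 0.993, -0.019], [0.978, -0.12, -0.171], [-0.172, 0.001, -0.985]]
contact_force: [-0.4, -0.2, -1.3]
opening: 15.2
grasp_force: 59.2
```

```bash
python3 - <<'E'
from h import *
s=ctrl.sense(); print(s["tcp_pos"]+s["tcp_rot"]@L,s["q"].round(1),s["contact_force"],s["opening"])
for n in ["wrist","scene"]:
    c=capture(n)
    if n=="wrist":w=c["image"]
    for q in ["tray_lip","foot0"]: print(q,[(round(a["p"],2),np.round(a["xyz"],1).tolist()) for a in models.tip_of(q,c)[:5]])
x,y=301,180; b=cv2.resize(c["image"][y-60:y+50,x-70:x+70],(560,420),interpolation=3)
cv2.imwrite("pics/pour.png",cv2.resize(np.hstack([w,b]),(800,300),interpolation=3)[...,::-1])
E
```

```text
[556.20885422 106.52138255  99.77170499] [-23.7  19.2  19.7  86.3   3.4  77.6 -12.6] [-0.39821551 -0.17171352 -1.26887468] 15.15969004306669
tray_lip [(0.79, [557.5, 105.6, 101.7])]
foot0 [(0.81, [559.9, 135.3, 38.4]), (0.79, [580.8, 144.4, 15.5]), (0.73, [559.7, 155.7, 9.9])]
tray_lip [(0.87, [557.8, 101.1, 99.8])]
foot0 []
```

View pics/pour.png

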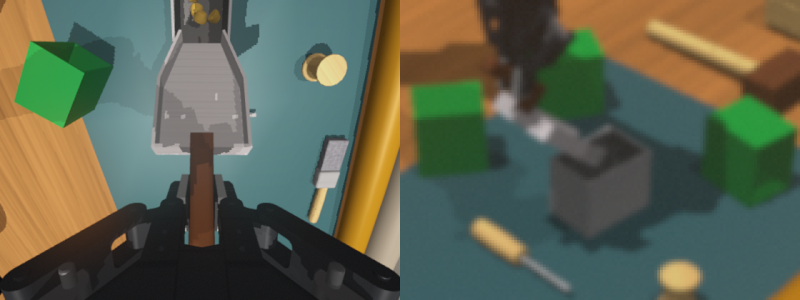

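The tray looks empty and the feet lie in the tin (pixel (205,15)), though only three are detected so far. I tip about 10° more and hold briefly to be sure, then recount.

```bash
python3 - <<'E'
from h import *
az=82.75;u=np.array([np.cos(np.radians(az)),np.sin(np.radians(az)),0]); tin=np.array([560,127.9,0])
rows([(tin-22*u+[0,0,102],az,t) for t in (48,52,56)])
E
```

```text
[[0.09, 0.77, 0.21], [0.2, 1.63, 0.33], [0.31, 2.49, 0.38]]
[[-0.59, 0.07, 0.04], [-1.39, 0.17, 0.04], [-2.18, 0.27, 0.04]]
```

Request:
send_rows(dp=[[0.09,0.77,0.21],[0.2,1.63,0.33],[0.31,2.49,0.38],[0.31,2.49,0.38],[0.31,2.49,0.38],[0.31,2.49,0.38]], turn=[[-0.59,0.07,0],[-1.39,0.17,0],[-2.18,0.27,0],[-2.18,0.27,0],[-2.18,0.27,0],[-2.18,0.27,0]], hand=[0,0,0,0,0,0])

```text
time_s: 17.95
tcp_pos: [557.0, 97.8, 414.3]
tcp_rot: [[0.116, 0.992, -0.042], [0.926, -0.123, -0.356], [-0.358, 0.002, -0.934]]
contact_force: [-0.5, -0.2, -2.1]
opening: 15.2
grasp_force: 59.2
```

```bash
python3 - <<'E'
from h import *
s=ctrl.sense(); print(s["tcp_pos"]+s["tcp_rot"]@L,s["contact_force"],s["opening"])
c=capture("wrist")
print([(round(a["p"],2),np.round(a["xyz"],1).tolist()) for a in models.tip_of("foot0",c)[:6]])
im=c["image"]; hsv=cv2.cvtColor(im,cv2.COLOR_RGB2HSV)
cv2.imwrite("pics/pour2.png",cv2.resize(im[0:230,170:380],(730,600)[:1]+(599,),interpolation=3)[...,::-1])
# way back: level at same place, raised, then target on bench
az=82.75;u=np.array([np.cos(np.radians(az)),np.sin(np.radians(az)),0]); tin=np.array([560,127.9,0])
rows([(tin-(22+5*i)*u+[0,0,102+min(6*i,40)],az,56*(1-i/14)) for i in range(1,15)])
E
```

```text
[557.29222309 106.41475907 101.78102933] [-0.45952392 -0.22819072 -2.11595588] 15.22785480725274
[(0.68, [582.8, 112.0, 13.7]), (0.56, [569.4, 141.7, 17.8])]
[[-0.14, -1.03, 0.18], [-0.27, -2.09, 0.3], [-0.41, -3.14, 0.37], [-0.54, -4.17, 0.37], [-0.67, -5.18, 0.32], [-0.79, -6.17, 0.21], [-0.92, -7.14, -0.03], [-1.03, -8.08, -0.49], [-1.15, -8.98, -1.0], [-1.26, -9.84, -1.56], [-1.36, -10.67, -2.16], [-1.46, -11.45, -2.8], [-1.56, -12.19, -3.49], [-1.65, -12.88, -4.21]]
[[0.8, -0.1, 0.05], [1.59, -0.2, 0.05], [2.38, -0.3, 0.05], [3.18, -0.4, 0.05], [3.97, -0.51, 0.05], [4.76, -0.61, 0.05], [5.56, -0.71, 0.05], [6.35, -0.81, 0.05], [7.14, -0.92, 0.05], [7.94, -1.02, 0.05], [8.73, -1.12, 0.05], [9.52, -1.22, 0.05], [10.32, -1.33, 0.05], [11.11, -1.43, 0.05]]
```

View pics/pour2.png

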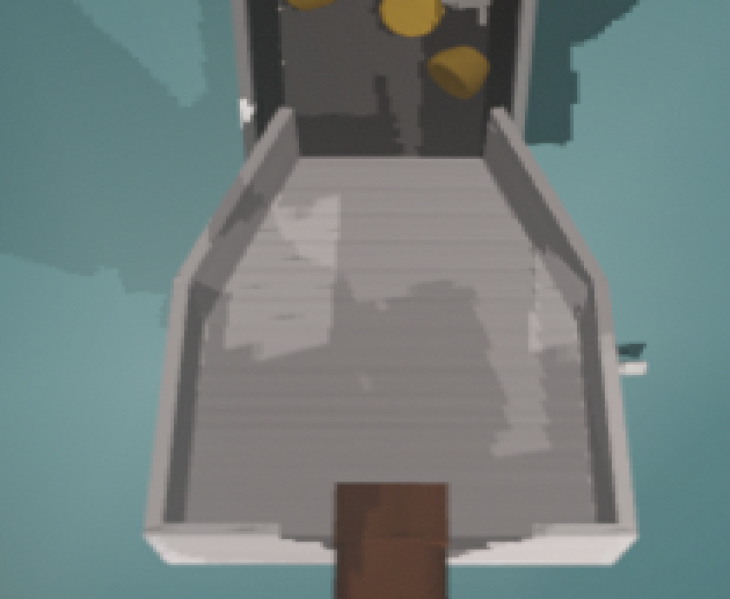

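The tray is empty and the feet are in the tin. I level it, retreating up and away.

Request:
send_rows(dp=[[-0.14,-1.03,0.18],[-0.27,-2.09,0.3],[-0.41,-3.14,0.37],[-0.54,-4.17,0.37],[-0.67,-5.18,0.32],[-0.79,-6.17,0.21],[-0.92,-7.14,0.0],[-1.03,-8.08,-0.45],[-1.15,-8.98,-1.0],[-1.26,-9.84,-1.55],[-1.36,-10.67,-2.15],[-1.46,-11.45,-2.8],[-1.56,-12.19,-3.5],[-1.65,-12.88,-4.2],[-1.65,-12.88,-4.2],[-1.65,-12.88,-4.2]], turn=[[0.8,-0.1,0.05],[1.59,-0.2,0.05],[2.38,-0.3,0.05],[3.18,-0.4,0.05],[3.97,-0.51,0.05],[4.76,-0.61,0.05],[5.56,-0.71,0.05],[6.35,-0.81,0.05],[7.14,-0.92,0.05],[7.94,-1.02,0.05],[8.73,-1.12,0.05],[9.52,-1.22,0.05],[10.32,-1.33,0.05],[11.11,-1.43,0.05],[11.11,-1.43,0.05],[11.11,-1.43,0.05]], hand=[0,0,0,0,0,0,0,0,0,0,0,0,0,0,0,0])

```text
time_s: 19.38
tcp_pos: [514.2, -225.9, 308.5]
tcp_rot: [[0.103, 0.992, 0.078], [0.814, -0.129, 0.567], [0.572, 0.005, -0.82]]
contact_force: [0.9, 0.0, -2.0]
opening: 14.8
grasp_force: 59.2
```

```bash
python3 - <<'E'
from h import *
s=ctrl.sense(); X=s["tcp_rot"]@T0; print(s["tcp_pos"]+s["tcp_rot"]@L,X[2],s["tcp_pos"],s["contact_force"],s["time_s"])
for n in ["scene","wrist"]:
    c=capture(n); print(n,[(q,round(a["p"],2),np.round(a["xyz"],1).tolist()) for q in ["foot0","tray_lip","tray_grip"] for a in models.tip_of(q,c)[:6]])
p1,R1=tool([586,-215,113],14.6,0); p=s["tcp_pos"];rv=R.from_matrix(R1@s["tcp_rot"].T).as_rotvec(degrees=True)/5
D=[];K=[]
for i in range(1,17):
    f=i/16; D.append((((p1-p)*f+[0,0,10*np.sin(np.pi*f)])/25).round(2).tolist());K.append((rv*f).round(2).tolist())
print(p1);print(D);print(K)
E
```

```text
[547.60733602  35.53047457 140.35474078] [-2.18248790e-03  2.31454967e-04  9.99997592e-01] [ 514.21442383 -225.90408889  308.53016243] [ 0.87354535  0.01562395 -2.00000936] 19.3833
scene [('tray_lip', 0.92, [550.1, 35.8, 140.0]), ('tray_lip', 0.68, [703.8, -434.8, -2.6]), ('tray_grip', 0.67, [524.3, -139.3, 177.5])]
wrist [('foot0', 0.22, [563.3, 133.6, 41.2]), ('tray_lip', 0.73, [547.5, 37.8, 143.4]), ('tray_lip', 0.49, [529.7, -138.3, 180.7]), ('tray_grip', 0.8, [529.1, -134.0, 181.0])]
[ 330.8 -282.3  280.6]
[[-0.46, -0.14, 0.01], [-0.92, -0.28, 0.01], [-1.38, -0.42, 0.01], [-1.83, -0.56, 0.0], [-2.29, -0.7, -0.02], [-2.75, -0.85, -0.05], [-3.21, -0.99, -0.1], [-3.67, -1.13, -0.16], [-4.13, -1.27, -0.24], [-4.59, -1.41, -0.33], [-5.04, -1.55, -0.44], [-5.5, -1.69, -0.56], [-5.96, -1.83, -0.69], [-6.42, -1.97, -0.82], [-6.88, -2.11, -0.97], [-7.34, -2.26, -1.12]]
[[0.0, -0.0, -0.85], [0.0, -0.0, -1.7], [0.0, -0.0, -2.55], [0.0, -0.0, -3.4], [0.01, -0.01, -4.25], [0.01, -0.01, -5.1], [0.01, -0.01, -5.94], [0.01, -0.01, -6.79], [0.01, -0.01, -7.64], [0.01, -0.01, -8.49], [0.01, -0.01, -9.34], [0.01, -0.01, -10.19], [0.01, -0.02, -11.04], [0.02, -0.02, -11.89], [0.02, -0.02, -12.74], [0.02, -0.02, -13.59]]
```

The force fell by 0.9 N, which matches all four feet (84 g) having left the tray. I carry the tray back.

Request:
send_rows(dp=[[-0.46,-0.14,0],[-0.92,-0.28,0],[-1.38,-0.42,0],[-1.83,-0.56,0],[-2.29,-0.7,0],[-2.75,-0.85,-0.05],[-3.21,-0.99,-0.1],[-3.67,-1.13,-0.16],[-4.13,-1.27,-0.24],[-4.59,-1.41,-0.33],[-5.04,-1.55,-0.44],[-5.5,-1.69,-0.56],[-5.96,-1.83,-0.69],[-6.42,-1.97,-0.82],[-6.88,-2.11,-0.97],[-7.34,-2.26,-1.12],[-7.34,-2.26,-1.12],[-7.34,-2.26,-1.12]], turn=[[0,0,-0.85],[0,0,-1.7],[0,0,-2.55],[0,0,-3.4],[0,0,-4.25],[0,0,-5.1],[0,0,-5.95],[0,0,-6.8],[0,0,-7.65],[0,0,-8.5],[0,0,-9.35],[0,0,-10.2],[0,0,-11.05],[0,0,-11.9],[0,0,-12.75],[0,0,-13.6],[0,0,-13.6],[0,0,-13.6]], hand=[0,0,0,0,0,0,0,0,0,0,0,0,0,0,0,0,0,0])

```text
time_s: 21.28
tcp_pos: [332.2, -278.9, 281.8]
tcp_rot: [[0.789, 0.26, 0.557], [0.216, -0.966, 0.144], [0.575, 0.007, -0.818]]
contact_force: [0.0, -0.3, -1.8]
opening: 14.9
grasp_force: 59.3
```

```bash
python3 - <<'E'
from h import *
s=ctrl.sense(); X=s["tcp_rot"]@T0; print(s["tcp_pos"]+s["tcp_rot"]@L,X[2],s["contact_force"])
for n in ["scene","side"]:
    c=capture(n); print(n,[(q,round(a["p"],2),np.round(a["xyz"],1).tolist()) for q in ["foot0","tray_lip","tray_grip","tray"] for a in models.tip_of(q,c)[:6]])
    P,col=pts(c,np.ones((420,560),bool)); m=(P[:,0]>450)&(P[:,0]<620)&(P[:,1]>-300)&(P[:,1]<-150)&(P[:,2]>95); Q=P[m]
    m=Q[:,2]<117; A=np.c_[Q[m][:,:2],np.ones(m.sum())]; print(m.sum(),np.linalg.lstsq(A,Q[m][:,2],rcond=None)[0])
rows([([586,-215,z],14.6,0) for z in (60,20,9,5,4,3)])
E
```

```text
[ 587.28074197 -210.07223926  114.57608775] [ 0.00138994 -0.00213907  0.99999675] [ 0.00366997 -0.32392568 -1.84960294]
scene [('tray_lip', 0.56, [588.5, -210.7, 117.2]), ('tray_grip', 0.96, [421.5, -256.4, 152.1]), ('tray_grip', 0.26, [706.3, -436.0, -2.4]), ('tray', 0.76, [506.5, -237.0, 110.2])]
575 [ 4.03919805e-04 -3.31368138e-03  1.13664134e+02]
side [('tray_lip', 0.93, [586.9, -216.0, 115.4]), ('tray_grip', 0.66, [419.1, -261.0, 149.9]), ('tray_grip', 0.3, [510.2, -232.8, 114.4]), ('tray', 0.38, [703.9, -432.1, -2.8])]
1357 [-8.51616672e-04 -2.30858432e-03  1.13350813e+02]
[[-0.07, -0.11, -2.15], [-0.07, -0.11, -3.75], [-0.07, -0.11, -4.19], [-0.07, -0.11, -4.35], [-0.07, -0.11, -4.39], [-0.07, -0.11, -4.43]]
[[0.03, 0.01, -0.07], [0.03, 0.01, -0.07], [0.03, 0.01, -0.07], [0.03, 0.01, -0.07], [0.03, 0.01, -0.07], [0.03, 0.01, -0.07]]
```

Request:
send_rows(dp=[[0,0,-1.2],[0,0,-2.4],[0,0,-3.4],[0,0,-3.9],[0,0,-4.15],[0,0,-4.25],[0,0,-4.35],[0,0,-4.4],[0,0,-4.4]], turn=[[0,0,0],[0,0,0],[0,0,0],[0,0,0],[0,0,0],[0,0,0],[0,0,0],[0,0,0],[0,0,0]], hand=[0,0,0,0,0,0,0,0,0])

```text
time_s: 22.53
tcp_pos: [332.5, -279.9, 171.8]
tcp_rot: [[0.79, 0.258, 0.557], [0.216, -0.966, 0.141], [0.574, 0.009, -0.819]]
contact_force: [-0.4, 1.1, -1.5]
opening: 14.8
grasp_force: 59.2
```

Request:
send_rows(dp=[[0,0,-0.04],[0,0,-0.06],[0,0,-0.06]], turn=[[0,0,0],[0,0,0],[0,0,0]], hand=[0,0,0])

```text
time_s: 22.78
tcp_pos: [332.5, -279.9, 170.6]
tcp_rot: [[0.789, 0.257, 0.558], [0.216, -0.966, 0.141], [0.575, 0.009, -0.818]]
contact_force: [-0.3, -0.3, 0.3]
opening: 15.0
grasp_force: 59.6
```

It touches the bench, so I release and back out.

Request:
send_rows(dp=[[0,0,0],[0,0,0],[0,0,0],[0,0,0],[-0.2,-0.05,0.3],[-0.6,-0.15,0.9],[-1.2,-0.3,1.75],[-1.8,-0.45,2.6],[-2.2,-0.55,3.5],[-2.2,-0.55,4.5],[-2.2,-0.55,4.5]], turn=[[0,0,0],[0,0,0],[0,0,0],[0,0,0],[0,0,0],[0,0,0],[0,0,0],[0,0,0],[0,0,0],[0,0,0],[0,0,0]], hand=[0.5,0.5,0.5,0.5,0.5,0.5,0.5,0.5,0.5,0.5,0.5])

```text
time_s: 23.7
tcp_pos: [277.5, -295.4, 286.9]
tcp_rot: [[0.786, 0.255, 0.563], [0.217, -0.967, 0.136], [0.579, 0.016, -0.815]]
contact_force: [0.4, -0.2, -0.4]
opening: 42.9
grasp_force: 0.0
```

```bash
python3 - <<'E'
from h import *
s=ctrl.sense(); print(s["tcp_pos"],s["opening"],s["contact_force"],s["time_s"])
for n in ["scene","side","wrist"]:
    c=capture(n); print(n,[(q,round(a["p"],2),np.round(a["xyz"],1).tolist()) for q in ["foot0","tray_lip","tray_grip","tray","tin"] for a in models.tip_of(q,c)[:6]])
    P,col=pts(c,np.ones((420,560),bool))
    m=(P[:,0]>350)&(P[:,0]<650)&(P[:,1]>-300)&(P[:,1]<-150)&(P[:,2]>15)&(P[:,2]<60); print("tray z",np.percentile(P[m][:,2],[5,50,99]).round(1))
    hsv=cv2.cvtColor(c["image"],cv2.COLOR_RGB2HSV); H=pts(c,(hsv[...,0]>17)&(hsv[...,0]<30)&(hsv[...,1]>120)&(hsv[...,2]>90))[0]
    k=(H[:,0]>440)&(H[:,0]<720)&(H[:,1]>-300)&(H[:,1]<220)&(H[:,2]<80); print("brass-like",k.sum(),np.unique((H[k][:,:2]//30*30).astype(int),axis=0,return_counts=True))
E
```

```text
[ 277.49557117 -295.40466862  286.87647223] 42.937978826709305 [ 0.40883934 -0.20217657 -0.35948801] 23.7
scene [('foot0', 0.63, [739.8, 53.9, -3.8]), ('tray_lip', 0.67, [586.5, -213.2, 3.6]), ('tray_grip', 0.96, [420.9, -257.7, 38.5]), ('tray', 0.71, [503.2, -237.2, 3.7]), ('tin', 0.72, [385.1, 266.3, 46.0]), ('tin', 0.67, [660.2, 286.9, 43.4]), ('tin', 0.63, [559.5, 131.1, 46.3]), ('tin', 0.59, [358.8, 82.0, 45.4])]
tray z [15.8 24.5 54.7]
brass-like 69 (array([[480, -30],
       [510, -30],
       [540, -30]]), array([ 7, 36, 26]))
side [('foot0', 0.71, [464.0, -459.9, 0.2]), ('tray_lip', 0.57, [586.0, -215.0, 4.5]), ('tray_grip', 0.87, [418.8, -261.6, 38.0]), ('tray', 0.72, [512.7, -231.5, 0.1]), ('tin', 0.97, [563.3, 127.5, 42.9]), ('tin', 0.95, [662.1, 289.8, 49.8]), ('tin', 0.93, [382.1, 263.8, 46.7]), ('tin', 0.93, [362.5, 78.6, 44.8]), ('tin', 0.44, [714.4, 400.0, -2.2])]
tray z [16.5 21.6 53.2]
brass-like 0 (array([], shape=(0, 2), dtype=int64), array([], dtype=int64))
wrist [('foot0', 0.2, [699.5, -431.8, -3.2]), ('tray_lip', 0.72, [587.3, -212.3, 5.3]), ('tray_grip', 0.6,
[... 222 characters left out ...]
 pts
    n=cv2.undistortPoints(np.c_[u,v].astype(float)[:,None],c["intrinsics"],np.array(c["D"],float))[:,0]
      ~~~~~~~~~~~~~~~~~~~^^^^^^^^^^^^^^^^^^^^^^^^^^^^^^^^^^^^^^^^^^^^^^^^^^^^^^^^^^^^^^^^^^^^^^^^^
cv2.error: OpenCV(4.12.0) /io/opencv/modules/calib3d/src/undistort.dispatch.cpp:347: error: (-215:Assertion failed) CV_IS_MAT(_src) && CV_IS_MAT(_dst) && (_src->rows == 1 || _src->cols == 1) && (_dst->rows == 1 || _dst->cols == 1) && _src->cols + _src->rows - 1 == _dst->rows + _dst->cols - 1 && (CV_MAT_TYPE(_src->type) == CV_32FC2 || CV_MAT_TYPE(_src->type) == CV_64FC2) && (CV_MAT_TYPE(_dst->type) == CV_32FC2 || CV_MAT_TYPE(_dst->type) == CV_64FC2) in function 'cvUndistortPointsInternal'
```

The tray sits flat and empty, and nothing brass shows on the bench. I take one look straight down into the tin to count the feet.

```bash
python3 - <<'E'
from h import *
s=ctrl.sense(); c=capture("wrist"); Tt=np.eye(4);Tt[:3,:3]=s["tcp_rot"];Tt[:3,3]=s["tcp_pos"]
C=np.linalg.inv(Tt)@c["pose"]; print(C.round(2).tolist())
for yaw in (0,30,60,90,-30):
    # camera straight down, image-up direction at azimuth yaw
    y=-np.array([np.cos(np.radians(yaw)),np.sin(np.radians(yaw)),0]);z=np.array([0,0,-1.]);W=np.eye(4);W[:3,:3]=np.c_[np.cross(y,z),y,z];W[:3,3]=[560,128,380]
    T=W@np.linalg.inv(C); print(yaw,T[:3,3].round(),T[:3,2].round(2)); go(T[:3,3],T[:3,:3],s)
E
```

```text
[[-0.0, -0.96, -0.27, 68.63], [1.0, -0.0, 0.0, 0.17], [-0.0, -0.27, 0.96, 31.13], [0.0, 0.0, 0.0, 1.0]]
0 [485. 128. 391.] [ 0.27  0.   -0.96]
dp [8.33, 16.86, 4.35] turn [-0.41, 3.82, -2.97] t 24.6
30 [495.  91. 391.] [ 0.24  0.14 -0.96]
dp [8.72, 15.37, 4.35] turn [-1.38, 3.58, 2.97] t 24.6
60 [523.  64. 391.] [ 0.14  0.24 -0.96]
dp [9.81, 14.27, 4.35] turn [-2.31, 3.17, 8.91] t 24.6
90 [560.  53. 391.] [-0.    0.27 -0.96]
dp [11.3, 13.87, 4.35] turn [-3.2, 2.58, 14.85] t 24.6
-30 [496. 165. 391.] [ 0.24 -0.14 -0.96]
dp [8.73, 18.35, 4.35] turn [0.61, 3.88, -8.91] t 24.6
```

Request:
send_rows(dp=[[0.4,0.6,1.0],[1.0,1.6,1.8],[1.6,2.8,2.6],[2.3,4.0,3.2],[3.0,5.3,3.8],[3.8,6.6,4.3],[4.6,8.0,4.35],[5.4,9.4,4.35],[6.2,10.8,4.35],[7.0,12.2,4.35],[7.8,13.6,4.35],[8.4,14.7,4.35],[8.7,15.4,4.35],[8.7,15.4,4.35],[8.7,15.4,4.35],[8.7,15.4,4.35]], turn=[[0,0,0],[-0.2,0.5,0.4],[-0.4,1.0,0.8],[-0.6,1.5,1.2],[-0.8,2.0,1.7],[-1.0,2.6,2.2],[-1.2,3.1,2.6],[-1.38,3.58,2.97],[-1.38,3.58,2.97],[-1.38,3.58,2.97],[-1.38,3.58,2.97],[-1.38,3.58,2.97],[-1.38,3.58,2.97],[-1.38,3.58,2.97],[-1.38,3.58,2.97],[-1.38,3.58,2.97]], hand=[0.5,0.5,0.5,0.5,0.5,0.5,0.5,0.5,0.5,0.5,0.5,0.5,0.5,0.5,0.5,0.5])

```text
time_s: 25.98
tcp_pos: [494.5, 90.6, 390.8]
tcp_rot: [[0.834, 0.499, 0.236], [0.48, -0.867, 0.136], [0.273, -0.0, -0.962]]
contact_force: [-0.2, 0.3, -0.0]
opening: 43.1
grasp_force: 0.0
```

```bash
python3 - <<'E'
from h import *
print(ctrl.sense()["time_s"])
for k in range(2):
    c=capture("wrist"); print([(q,round(a["p"],2),np.round(a["xyz"],1).tolist()) for q in ["foot0","tin"] for a in models.tip_of(q,c)[:6]])
hsv=cv2.cvtColor(c["image"],cv2.COLOR_RGB2HSV); m=((hsv[...,0]>14)&(hsv[...,0]<32)&(hsv[...,1]>110)&(hsv[...,2]>40))
n,l,st,ce=cv2.connectedComponentsWithStats(m.astype(np.uint8))
for i in range(1,n):
    if st[i,4]>40:
        P=pts(c,l==i)[0]
        if len(P): print(st[i].tolist(),np.median(P,0).round(),np.ptp(P,axis=0).round())
P,_=pts(c,np.ones((420,560),bool)); r=P[(P[:,2]>80)&(P[:,2]<92)&(np.hypot(P[:,0]-560,P[:,1]-128)<75)]; print("rim",cv2.minAreaRect(r[:,:2].astype(np.float32)),r[:,2].min(),r[:,2].max())
q=P[(np.hypot(P[:,0]-560,P[:,1]-128)<30)&(P[:,2]<50)]; print("floor->",np.histogram(q[:,2],[-5,0,3,6,9,12,15,18,22,30,50]))
E
```

```text
25.9833
[('foot0', 0.67, [580.8, 115.7, 12.2]), ('foot0', 0.61, [551.1, 164.4, 10.8]), ('foot0', 0.52, [571.7, 140.5, 15.1]), ('foot0', 0.44, [550.3, 154.9, 14.4]), ('tin', 0.73, [563.1, 132.4, 43.1]), ('tin', 0.59, [657.4, 289.2, 51.0]), ('tin', 0.56, [378.6, 264.9, 50.0])]
[('foot0', 0.59, [550.3, 167.7, 14.4]), ('foot0', 0.55, [580.5, 115.0, 18.3]), ('foot0', 0.53, [546.2, 155.5, 15.8]), ('foot0', 0.45, [571.9, 137.0, 15.0]), ('tin', 0.72, [379.9, 262.5, 49.2]), ('tin', 0.68, [561.0, 128.9, 43.2]), ('tin', 0.67, [657.1, 286.5, 48.8]), ('tin', 0.62, [737.7, 52.1, 0.7]), ('tin', 0.19, [546.6, 154.0, 18.1])]
[0, 0, 160, 385, 22287] [484. 423.  -0.] [544. 434. 316.]
[343, 0, 217, 131, 11195] [830.  20.  49.] [ 64. 337.  64.]
[386, 99, 28, 35, 240] [721.  60.  12.] [35. 38. 48.]
[270, 189, 14, 14, 152] [568. 140.  14.] [16. 17. 14.]
[290, 190, 14, 13, 136] [580. 119.  16.] [17. 15. 15.]
[245, 193, 19, 25, 268] [546. 158.  17.] [26. 28. 18.]
[123, 338, 13, 15, 88] [304. 213.  -0.] [210.  70. 297.]
[135, 349, 46, 56, 783] [294. 154.  -0.] [281.  41. 320.]
rim ((559.1780395507812, 128.54498291015625), (96.2646255493164, 68.16180419921875), 82.54888153076172) 80.00216356179641 86.48208009919699
floor-> (array([  0, 780, 601,  16,  25, 172, 108,  60,   4,  11]), array([-5,  0,  3,  6,  9, 12, 15, 18, 22, 30, 50]))
```

The tin holds all four feet: two singles and an adjacent pair. It stands level (rim 96×68 mm at z ≈ 85) and the tray is flat, so I hand in.

```bash
python3 -c "
from cell import job
print(job.hand_in())"
```

```text
the job is handed in; nothing more can be done
None
```

The job is handed in, with no verdict returned: the last camera checks showed the tin upright with all four bag feet in it and the empty tray flat on the bench; I didn't re-measure the bystanders, but the arm never touched them.

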